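# Set the iris ring of the orange board-inspection camera

## Robot

A 6-joint arm with a two-finger parallel gripper is mounted at the origin on the work surface. World frame = base frame: x ahead of the robot, y to its left, z up, the work surface at z = 0. Lengths are in m, angles in rad, forces in N, time in s.
With the tool pointing down it reaches from about 0.225 to 0.875 m from the base axis. Payload 3.4 kg.
Tool frame: the origin (TCP) lies midway between the tips of the shut fingers; the grasp point (between the pads) lies behind it (manip.grip_point_offset is the z of the grasp point in the tool frame, in m); z points along the fingers, x is the direction in which the jaws open and shut, and the axes are right-handed (so a half turn about z gives the same grasp; the last joint's range is limited). The gripper opens to 85 mm and grips with 20 to 120 N. Pads are 22 mm wide; open, the fingers measure 114 mm over their backs; the gripper's body (76 mm by 85 mm) begins 54 mm behind the grasp point. The pads swing forward as they close: fully open they stand 13 mm farther back than shut.
Start: joints at [0.988, 0.276, 1.505, -0, 1.361, -0.121], TCP at [0.256, 0.515, 0.231] pointing down, gripper open.
Joint ranges: [-2.89, 2.89], [-0.75, 2.08], [0.22, 2.7], [-1.18, 4.32], [0.11, 2.71], [-2.7, 2.7]. Speed limits (rad/s): [2.57, 2.57, 3.14, 3.14, 3.14, 3.14].

## Interface

Orientations are given as a unit quaternion [w, x, y, z].
In Python, from rig import manip, eyes, recognise, regions_of, mark_of gives the robot as it stands.
- The arm moves only by the shell command python3 -m inch 'ROWS' [FORCE]. ROWS is JSON, a list of rows, each a list of 5 numbers: the gripper command: -1 is shut, 1 is fully open, values between are in proportion, then the shift along the tool's x, y, z in mm, then the turn about the tool's z in degrees. A call has 1 to 20 rows; each row shifts and turns the pose as measured when the row begins, along the tool's axes as they then stand; what a row does not reach is not made up. A row lasts 1/12 s, in which the tool goes at most 41.7 mm and 7.16 degrees, less where a joint would pass 70% of its speed; a pose out of reach is approached as far as the arm can. A call with a gripper value outside its range is refused whole. The fingers move at their own pace and stop on an object; FORCE is the grip in N (left out, the last holds). Time passes only in rows, so rows that do not move let the fingers close. It gives the time, the measured TCP pose, the force and the opening at its end, in the units of the state.
- manip.get_state(): the state, without advancing time (a new reading comes with each control period).
- eyes.get_image(name): name is "side" or "top" or "wrist"; returns a dict with "frame" (384x512x3 uint8, red, green, blue), "K" (3x3 intrinsics, pixels), "rvec" (rotation vector, rad) and "tvec" (3), from world to camera coordinates, as OpenCV has them; the wrist camera has in their place "mount" (4x4, takes a point from camera to tool coordinates, whose origin is the TCP and whose axes are the tool frame's). Camera axes: x right, y down, z forward; pixel columns grow to the right and rows downward; lengths in m; the calibration is good to about 2 mm. A picture is of the moment at which its call begins: read the wrist's pose just before it. There is no depth.
- manip.sign_off(): hands the job in, once; it reports no verdict.
Trained networks look in a picture, given as the dict that the camera call returned (one of the last four; its "shot" number tells which), for a name from the list of things; names that differ only in an ending like _2 or _b are one class to them, and where a whole thing is asked for, a point or a joint stands for the part that bears it (a point fixed in the world has none). Each returns a list of dicts, best first, with "confidence" (0 to 1); they miss things now and then, are a little off and sometimes report something else, mostly with a low value. They report only what shows in the picture. A call takes as long as a camera call.
- recognise(picture, target): "bbox" ([left, top, width, height] in pixels, round what is visible of it).
- regions_of(picture, target): "mask" (384x512 bool, what is visible of it) and "bbox" ([left, top, width, height] in pixels, round what is visible of it).
- mark_of(picture, target): "point" ([row, column] in pixels: a listed point, or the origin of a listed thing).
The state is a dict: "clock": time; "qpos": joint angles; "qd": joint speeds; "effort": joint torques, N m; "position": TCP position; "ee_rot": TCP orientation; "contact_force": force on the tool from outside, world axes, zero at the start; "moment": the same for the moment, N m; "width": finger opening in m.
Only numpy, scipy, OpenCV 4.12 (cv2) and the standard library are available. Lean on these libraries where they do the work, as an engineer would, in place of code of your own. Each camera call takes 0.05 s, during which the arm holds its last target.

## Task

On the repair bench two upward-looking inspection cameras stand ready. On the one with the orange iris ring, turn that slim ring until its white pointer lines up with the white index line on the camera, without touching the black rings just above and below it. Leave the blue iris ring of the other camera as it is set, and let go when done.

Things in the scene. Friction and masses are not known exactly. Their poses are not given: they have to be found in the camera images.
- orange_iris (a joint): angle (rad) of the orange iris ring about the vertical lens axis: 0 = white pointer over the white index line, positive = counter-clockwise from above; starts at 0.65 to 1.15, stops at -0.7 and 1.5. Disc 54 mm in diameter, 98 to 110 mm above the bench, 6 mm proud of its neighbours; pointer: bar 7 mm wide, 8 mm tall, out to 45 mm from the axis. Light friction (0.04 N m), stays where left.
- orange_upper_ring: black fixed ring with the lens glass, just above the orange ring: 42 mm in diameter, 111 to 129 mm above the bench, nothing above it. Not to be touched. Origin on the lens axis at its underside, z up; x points along the white index line, painted on this ring's top, down the camera's side and on its foot.
- orange_lower_ring: black fixed ring just below the orange ring: 42 mm in diameter, 58 to 97 mm above the bench. Not to be touched. Origin on the lens axis at its underside, axes as the upper ring. Under it a grey camera body, 50 x 50 mm, up to 58 mm, on a round foot 110 mm in diameter, 8 mm thick, fixed to the bench.
- blue_pointer (a point): outer end of the white pointer on the blue iris ring of the other, otherwise identical camera: 45 mm from that camera's lens axis, 104 mm above the bench. Must stay where it is.

How it is judged:
At the end, for the whole second after the job is handed in: The orange iris ring's white pointer is within 12 degrees (0.21 rad) of the white index line and at rest, and the end of the blue ring's pointer is within 6 mm of where it started (value of joint orange_iris between -0.21 and 0.21 rad and velocity of joint orange_iris between -0.05 and 0.05 rad/s and distance of blue_pointer from where it was at the start of the episode below 0.006 m); the robot touches nothing.
It fails at once if the robot touches the black ring above the orange iris ring (over 1 N) (contact force between orange_upper_ring and the fingers above 1 N or contact force between orange_upper_ring and the arm above 1 N).
It fails at once if the robot touches the black ring below the orange iris ring (over 1 N) (contact force between orange_lower_ring and the fingers above 1 N or contact force between orange_lower_ring and the arm above 1 N).
It fails at once if the blue iris ring's pointer end is moved by more than 6 mm (distance of blue_pointer from where it was at the start of the episode above 0.006 m).
It also fails if it takes over 32 s, if anything falls off the work surface, if the arm or the gripper's body presses on something with over 40 N, if the wrist force passes 120 N, or if a joint passes its speed limit or range.

## Working session

There is one attempt and no reset: what is moved stays moved. The work goes in short steps, Python scripts to look and compute and a shell command to move; the robot and the scene stay as the last step left them, time stands still between calls to the robot, and variables do not carry over. Pictures are saved under pics/ and viewed, and the job is handed in when it is done.

```bash
mkdir -p pics; ls
python3 - <<'E'
from rig import manip, eyes, recognise, regions_of, mark_of
import cv2,pickle
s=manip.get_state(); print(s['clock'],s['position'],s['ee_rot'],s['width'],manip.grip_point_offset)
D={}
for n in("side","top"):
    p=eyes.get_image(n); D[n]=p
    cv2.imwrite(f'pics/{n}0.png',p['frame'][:,:,::-1])
    for t in("orange_iris","orange_upper_ring","orange_lower_ring","blue_pointer"):
        print(n,t,[(r['bbox'],round(r['confidence'],2)) for r in recognise(p,t)][:3], [(r['point'],round(r['confidence'],2)) for r in mark_of(p,t)][:3])
pickle.dump(D,open('d.pkl','wb'))
print(manip.get_state()['clock'])
E
```

```text
pics
0.0 [0.25589932 0.51430913 0.23044018] [ 3.91296327e-04  8.50154422e-01  5.26532607e-01 -8.47923276e-04] 0.0850669402417749 -0.0187Traceback (most recent call last):
  File "<stdin>", line 9, in <module>
ValueError: it knows: blue_pointer, orange_lower_ring, orange_upper_ring
```

Run:
```python
from rig import manip, eyes, recognise, regions_of, mark_of
import cv2,pickle
D={}
for n in("side","top"):
    p=eyes.get_image(n); D[n]=p
    cv2.imwrite(f'pics/{n}1.png',p['frame'][:,:,::-1])
    for t in("orange_upper_ring","orange_lower_ring","blue_pointer"):
        print(n,t,[(r['point'],round(r['confidence'],2)) for r in mark_of(p,t)][:3])
    try: print([(r['bbox'],round(r['confidence'],2)) for r in recognise(p,'orange_iris')])
    except Exception as e: print(e)
pickle.dump(D,open('d.pkl','wb'))
print(manip.get_state()['clock'])
```

```text
side orange_upper_ring [([163.6, 223.4], 0.58)]
side orange_lower_ring [([184.7, 225.7], 0.59)]
side blue_pointer []
[([212.7, 163.3, 22.8, 12.9], 0.49)]
top orange_upper_ring [([177.5, 175.8], 0.87)]
top orange_lower_ring []
top blue_pointer [([206.3, 310.0], 0.55)]
[([157.9, 166.7, 31.5, 26.5], 0.68)]
0.6
```

View pics/side1.png

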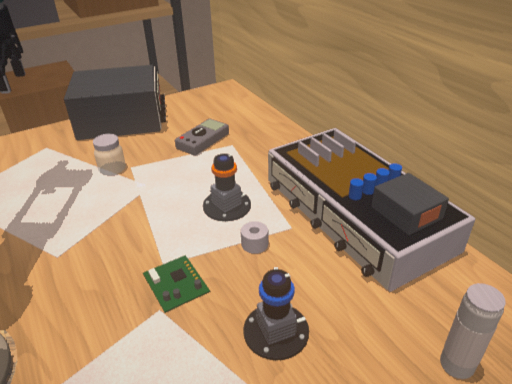

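View pics/top1.png

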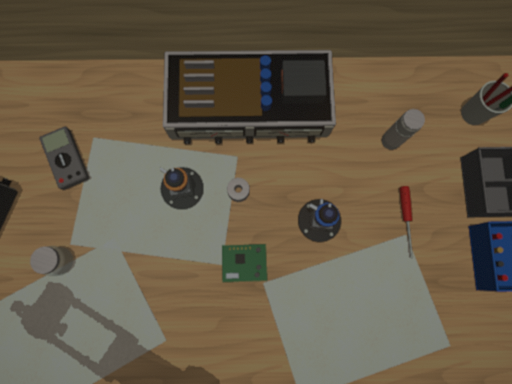

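```bash
cat > h.py <<'E'
import numpy as np,cv2,pickle
def ray(p,rc,z):
    R=cv2.Rodrigues(np.array(p['rvec'],float))[0];t=np.array(p['tvec'],float).ravel()
    d=R.T@np.linalg.inv(p['K'])@np.array([rc[1],rc[0],1.]);c=-R.T@t
    return c+d*(z-c[2])/d[2]
def proj(p,X):
    return cv2.projectPoints(np.array(X,float).reshape(-1,3),np.array(p['rvec'],float),np.array(p['tvec'],float),np.array(p['K'],float),None)[0].reshape(-1,2)
E
python3 - <<'E'
from h import *
D=pickle.load(open('d.pkl','rb'))
print(ray(D['side'],[163.6,223.4],.111),ray(D['side'],[184.7,225.7],.058),ray(D['top'],[177.5,175.8],.111),'blue',ray(D['top'],[206.3,310],.104))
for n in D:
    p=D[n];R=cv2.Rodrigues(np.array(p['rvec'],float))[0];print(n,-R.T@np.array(p['tvec']).ravel())
a=D['top']['frame'][140:240,130:230];b=D['top']['frame'][170:270,270:370]
c=D['side']['frame'][140:240,180:280]
cv2.imwrite('pics/crop1.png',cv2.resize(np.hstack([a,c])[:,:,::-1],(800,400),interpolation=cv2.INTER_CUBIC))
cv2.imwrite('pics/crop2.png',cv2.resize(b[:,:,::-1],(400,400),interpolation=cv2.INTER_CUBIC))
E
```

```text
[0.58788272 0.15589873 0.111     ] [0.58769651 0.15159915 0.058     ] [0.5875318 0.1500162 0.111    ] blue [ 0.51673619 -0.1569576   0.104     ]
side [ 0.24016827 -0.59115504  0.64252523]
top [ 0.36592065 -0.00582722  1.05280983]
```

View pics/crop1.png

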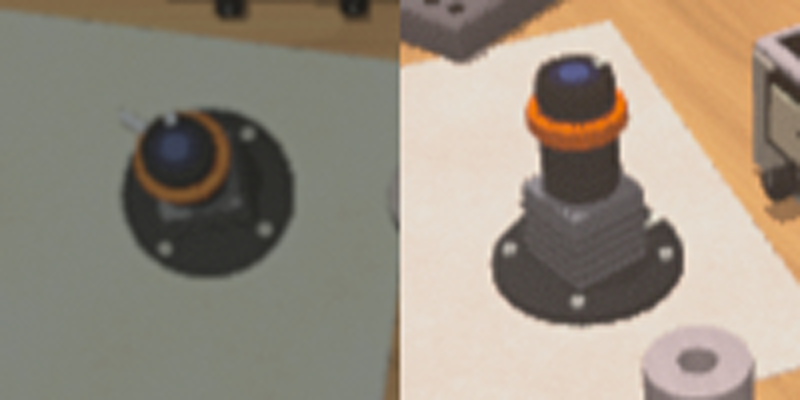

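Run:
```python
from h import *
D=pickle.load(open('d.pkl','rb'));p=D['top']
for z in(0.,.06,.1): print(z,ray(p,[138,200],z),ray(p,[128,165],z))
c=np.array([.5875,.152])
a=ray(p,[168.75,160.5],.104)[:2]-c;b=ray(p,[169.5,172.5],.129)[:2]-c
print(a,np.hypot(*a),np.degrees(np.arctan2(a[1],a[0])),b,np.hypot(*b),np.degrees(np.arctan2(b[1],b[0])))
for e in D['top']: print(e)
from rig import eyes
w=eyes.get_image('wrist');print(w['mount'],w['K']);cv2.imwrite('pics/w0.png',w['frame'][:,:,::-1])
```

```text
0.0 [0.71891667 0.10691542 0.        ] [0.74766966 0.19891238 0.        ]
0.06 [0.6987993  0.10049018 0.06      ] [0.72591365 0.1872442  0.06      ]
0.1 [0.68538772 0.09620669 0.1       ] [0.71140964 0.17946541 0.1       ]
[0.02307826 0.03496608] 0.04189550230866662 56.57445198698554 [0.01448359 0.00278932] 0.014749734137203614 10.900852011795246
frame
K
rvec
tvec
shot
[[ 9.99999635e-01  2.31650062e-04 -8.22507729e-04 -5.84424181e-04]
 [ 4.10114667e-05  9.48433211e-01  3.16977038e-01 -8.18110645e-02]
 [ 8.53521397e-04 -3.16976956e-01  9.48432855e-01 -1.42775055e-01]
 [ 0.00000000e+00  0.00000000e+00  0.00000000e+00  1.00000000e+00]] [[322.33737607   0.         259.75565442]
 [  0.         322.33737607 186.51854081]
 [  0.           0.           1.        ]]
```

View pics/w0.png

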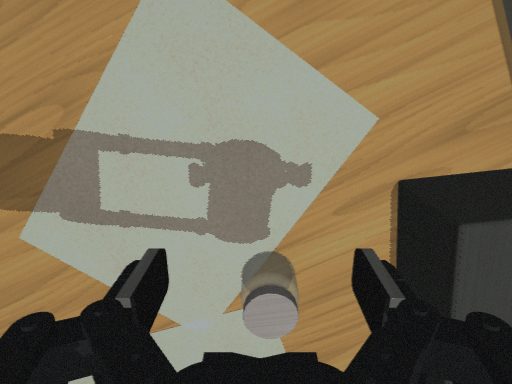

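```bash
python3 -m inch '[[-1,-12.6,36,-1,0],[-1,-12.6,36,-1,0],[-1,-12.6,36,-1,0],[-1,-12.6,36,-1,0],[-1,-12.6,36,-1,0],[-1,-12.6,36,-1,0],[-1,-12.6,36,-1,0],[-1,-12.6,36,-1,0],[-1,-12.6,36,-1,0],[-1,-12.6,36,-1,0],[-1,-12.6,36,-1,0],[-1,-12.6,36,-1,0],[-1,-12.6,36,-1,0],[-1,-12.6,36,-1,0]]'
cat >> h.py <<'E'
def wpose(s,w):
    from scipy.spatial.transform import Rotation as Ro
    q=s['ee_rot'];T=np.eye(4);T[:3,:3]=Ro.from_quat([q[1],q[2],q[3],q[0]]).as_matrix();T[:3,3]=s['position']
    C=np.linalg.inv(T@np.array(w['mount']))
    w['rvec']=cv2.Rodrigues(C[:3,:3])[0];w['tvec']=C[:3,3];return w
E
python3 - <<'E'
from h import *
from rig import *
s=manip.get_state();w=eyes.get_image('wrist');print(s['clock'],s['position'],s['ee_rot'],s['width'])
m={t:[(r['point'],r['confidence']) for r in mark_of(w,t)] for t in('orange_upper_ring','orange_lower_ring')}
w=wpose(s,w);pickle.dump(w,open('w1.pkl','wb'));cv2.imwrite('pics/w1.png',w['frame'][:,:,::-1])
print(m)
for r in m['orange_upper_ring']: print(ray(w,r[0],.111))
for r in m['orange_lower_ring']: print(ray(w,r[0],.058))
E
```

```text
clock: 1.82
position: [0.6414, 0.1246, 0.2451]
ee_rot: [-0.003, 0.846, 0.533, 0.003]
contact_force: [0.5, 0.7, -0.2]
width: 0.0002
1.8167 [0.64144393 0.12456761 0.24508595] [-0.00300447  0.84626541  0.53274658  0.00263086] 0.00015291894091995633
{'orange_upper_ring': [([102.3, 261.4], 0.85)], 'orange_lower_ring': []}
[0.58482663 0.15346847 0.111     ]
```

View pics/w1.png

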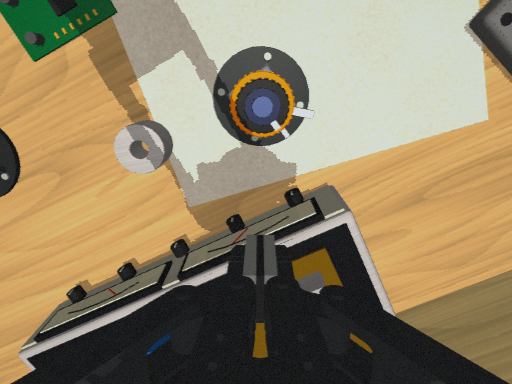

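Run:
```python
from h import *
w=pickle.load(open('w1.pkl','rb'))
c=cv2.resize(w['frame'][30:160,200:340],None,fx=5,fy=5,interpolation=cv2.INTER_CUBIC)[:590]
cv2.imwrite('pics/w1c.png',c[:,:,::-1])
cen=np.array([.586,.153])
for n,rc,z in(('tip',[114.5,313.5],.104),('tip108',[114.5,313.5],.108),('idx in',[123,273],.129),('idx out',[136,287],.129)):
    X=ray(w,rc,z)[:2];d=X-cen;print(n,X,np.hypot(*d),np.degrees(np.arctan2(d[1],d[0])))
```

```text
tip [0.61402044 0.18958045] 0.046078997103383784 52.54806586560127
tip108 [0.61336162 0.18913986] 0.04532933136294645 52.87050126947842
idx in [0.60207265 0.15522007] 0.016225252199997323 7.864349802140553
idx out [0.6163515  0.16102902] 0.03139551832417949 14.817297649305509
```

View pics/w1c.png

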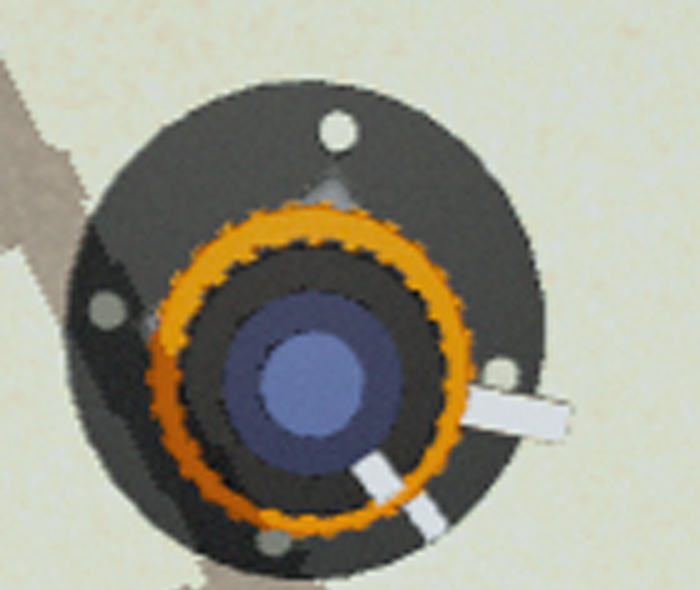

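Run:
```python
from h import *
w=pickle.load(open('w1.pkl','rb'))
P=lambda x,y,z: ray(w,[30+y/5,200+x/5],z)[:2]
ang=lambda d: np.degrees(np.arctan2(d[1],d[0]))
cen=P(312,381,.129);print(cen)
a=P(362,460,.129);b=P(400,503,.129);print(a,b,ang(b-a),ang((a+b)/2-cen),np.hypot(*(b-cen)))
a=P(470,405,.108);b=P(568,421,.108);print(a,b,ang(b-a),ang(b-cen),np.hypot(*(b-cen)))
a=P(437,533,.008);print(a,ang(a-cen),np.hypot(*(a-cen)))
```

```text
[0.58669102 0.15321267]
[0.60115358 0.1551209 ] [0.60996404 0.15774225] 16.56917094097097 9.681644021987054 0.023709721456995785
[0.60347924 0.17530682] [0.61316659 0.18931346] 55.33130807638783 53.74445790052044 0.044768554752705435
[0.64014662 0.16244262] 9.796427552204884 0.054246605614166575
```

```bash
python3 -m inch '[[-1,24,-21,0,0],[-1,24,-21,0,0],[-1,24,-21,0,0],[-1,0,0,0,-7.1],[-1,0,0,0,-7.1],[-1,0,0,0,-7.1],[-1,0,0,0,-7.1],[-1,0,0,0,-7.1],[-1,0,0,0,0]]'
cat > st.py <<'E'
from h import *
from rig import manip
from scipy.spatial.transform import Rotation as Ro
def st(tu=None,tt=None,tz=None):
    s=manip.get_state();q=s['ee_rot'];R=Ro.from_quat([q[1],q[2],q[3],q[0]]).as_matrix()
    a=np.radians(10);u=np.array([np.cos(a),np.sin(a)]);t=np.array([-u[1],u[0]]);d=s['position'][:2]-np.array([.587,.153])
    print('t',s['clock'],'u,t mm',(d@u)*1e3,(d@t)*1e3,'z',s['position'][2]*1e3,'xang',np.degrees(np.arctan2(R[1,0],R[0,0])),'tilt z',R[:,2],'F',s['contact_force'])
    if tu is not None:
        g=np.r_[np.array([.587,.153])+u*tu/1e3+t*tt/1e3,tz/1e3]-s['position'];print('tool shift mm',R.T@g*1e3)
E
python3 -c "
from st import *;st(38,58,92)"
```

```text
clock: 2.72
position: [0.6063, 0.228, 0.2441]
ee_rot: [-0.007, 0.643, 0.766, 0.002]
contact_force: [0.1, -0.2, -0.2]
width: 0.0002
t 2.7167 u,t mm 32.004020787551205 70.5194263765623 z 244.1373909060403 xang 99.95615482680567 tilt z [-0.00746996  0.01153025 -0.99990562] F [ 0.12320453 -0.18805575 -0.19722638]
tool shift mm [-14.43811369   6.82061452 151.93252978]
```

```bash
python3 -m inch '[[-1,-12,7,10,0],[-1,0,0,25,0],[-1,0,0,25,0],[-1,0,0,25,0],[-1,0,0,10,0],[-1,0,0,0,0]]'
python3 - <<'E'
from st import *
from rig import eyes
st(38,58,92)
o=[]
for n in('side','wrist'):
    p=eyes.get_image(n);cv2.imwrite(f'pics/{n}2.png',p['frame'][:,:,::-1]);o.append(p['frame'][:,:,::-1])
cv2.imwrite('pics/both2.png',np.hstack([cv2.resize(o[0][120:270,150:300],(400,400)),cv2.resize(o[1],(400,300)).copy() if 0 else cv2.copyMakeBorder(cv2.resize(o[1],(400,300)),0,100,0,0,0)]))
E
```

```text
clock: 3.22
position: [0.615, 0.2181, 0.1451]
ee_rot: [-0.005, 0.648, 0.762, 0.004]
contact_force: [-0.0, -0.0, -0.5]
width: -0.0001
t 3.2167 u,t mm 38.89728570141096 59.23744687689958 z 145.1276442140325 xang 99.23771765394457 tilt z [-0.00254841  0.01145804 -0.99993111] F [-0.01956867 -0.04519247 -0.48958009]
tool shift mm [-1.87176735 -0.84484189 53.1099398 ]
```

View pics/both2.png

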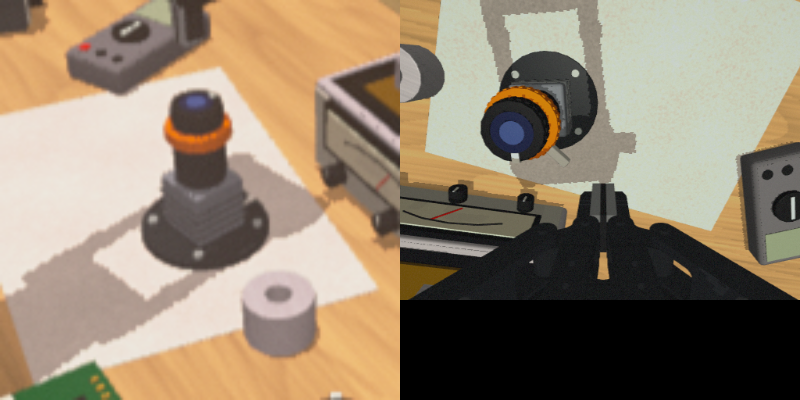

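```bash
python3 -m inch '[[-1,0,0,25,0],[-1,0,0,25,0],[-1,0,0,4,0],[-1,-7,0,0,0],[-1,-7,0,0,0],[-1,-7,0,0,0],[-1,0,0,0,0]]'
python3 - <<'E'
from st import *
from rig import eyes
st(38,20,92)
p=eyes.get_image('wrist');cv2.imwrite('pics/w3.png',p['frame'][:,:,::-1])
E
```

```text
clock: 3.9
position: [0.6276, 0.197, 0.1021]
ee_rot: [0.002, 0.649, 0.761, 0.012]
contact_force: [0.6, 0.2, 0.7]
width: -0.0004
t 3.9 u,t mm 47.670190580903416 36.295094599463035 z 102.09323148356039 xang 99.06631553243331 tilt z [ 0.01940843  0.01527211 -0.99969499] F [0.63860594 0.17580203 0.69063848]
tool shift mm [-16.57069753  -9.61464015   9.68951463]
```

View pics/w3.png

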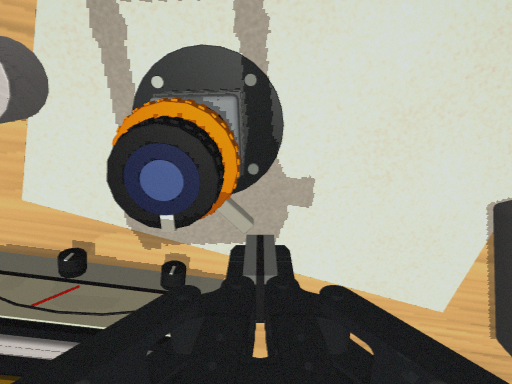

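```bash
python3 -m inch '[[-1,8,0,0,0],[-1,6,0,0,0],[-1,0,-6,5,0],[-1,0,-6,4,0],[-1,0,0,0,0]]'
python3 - <<'E'
from st import *
from rig import eyes
st(38,20,94)
E
```

```text
clock: 4.37
position: [0.6142, 0.2118, 0.0958]
ee_rot: [0.004, 0.649, 0.76, 0.015]
contact_force: [-0.5, 0.1, -0.4]
width: 0.0
t 4.3667 u,t mm 37.02036733784583 53.16544541678179 z 95.78020345529872 xang 99.0058216801143 tilt z [ 0.02520093  0.01833536 -0.99951425] F [-0.54492472  0.08028394 -0.35751428]
tool shift mm [-33.16535324   1.51795668   1.35304341]
```

```bash
python3 -m inch '[[-1,-7,0,0,0],[-1,-7,0,0,0],[-1,-5,0,0,0],[-1,0,0,0,0]]'
python3 - <<'E'
from st import *
from rig import eyes
st(38,12,94)
p=eyes.get_image('wrist');cv2.imwrite('pics/w4.png',p['frame'][:,:,::-1])
E
```

```text
clock: 4.7
position: [0.6199, 0.1969, 0.0962]
ee_rot: [0.004, 0.649, 0.76, 0.021]
contact_force: [0.6, 0.2, -0.6]
width: 0.0
t 4.7 u,t mm 39.98170122051527 37.5387674008341 z 96.15924256757671 xang 99.06695158008226 tilt z [ 0.03310637  0.0271575  -0.9990828 ] F [ 0.55565914  0.24848077 -0.62907627]
tool shift mm [-25.60835108  -1.62387399   1.54709301]
```

View pics/w4.png

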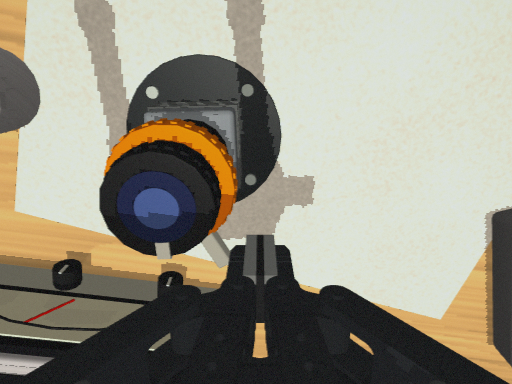

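```bash
python3 -m inch '[[-1,-6,-1,0,0],[-1,-6,-1,0,0],[-1,-4,-1,0,0],[-1,0,0,0,0]]'
python3 - <<'E'
from st import *
from rig import eyes
st(38,12,94)
p=eyes.get_image('wrist');cv2.imwrite('pics/w5.png',p['frame'][:,:,::-1])
E
```

```text
clock: 5.08
position: [0.6198, 0.1793, 0.0958]
ee_rot: [0.004, 0.649, 0.76, 0.021]
contact_force: [-0.7, 0.9, 0.2]
width: 0.0001
t 5.0833 u,t mm 36.89868622696827 20.230308056268306 z 95.76731549026316 xang 99.06744201644408 tilt z [ 0.03373765  0.02759319 -0.99904974] F [-0.72406384  0.93007718  0.2220956 ]
tool shift mm [-8.24810296  1.17448217  1.63207109]
```

View pics/w5.png

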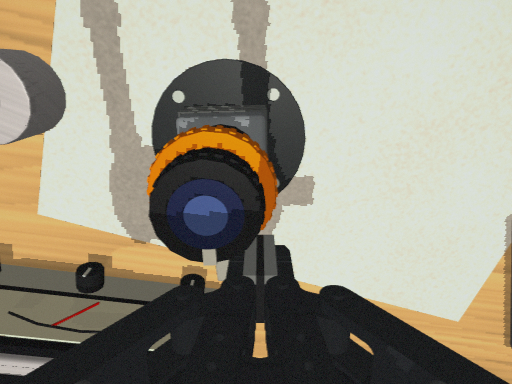

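```bash
python3 -m inch '[[-1,-4,2,0,0],[-1,-4,1,0,0],[-1,0,0,0,0]]'
python3 - <<'E'
from st import *
from rig import eyes
st(38,12,94)
for n in('wrist','top'):
    p=eyes.get_image(n);cv2.imwrite(f'pics/{n}6.png',p['frame'][:,:,::-1])
E
```

```text
clock: 5.38
position: [0.6227, 0.1712, 0.0954]
ee_rot: [0.003, 0.649, 0.76, 0.02]
contact_force: [1.9, 0.2, 0.1]
width: -0.0002
t 5.3833 u,t mm 38.35573876296931 11.731245643295443 z 95.35114923921262 xang 99.04009530721129 tilt z [ 0.03041135  0.02762247 -0.99915572] F [1.94228554 0.1601867  0.05269665]
tool shift mm [ 0.23227032 -0.40661405  1.34353964]
```

View pics/wrist6.png

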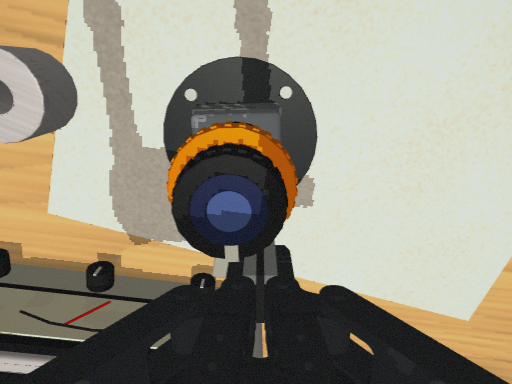

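```bash
python3 -m inch '[[-1,8,1,0,0],[-1,10,1,0,0],[-1,10,1,0,0],[-1,0,0,-25,0],[-1,0,0,-30,0],[-1,0,0,-30,0],[-1,0,25,-30,0],[-1,-10,30,0,0],[-1,-15,15,0,0],[-1,-15,0,0,0],[-1,0,0,0,0]]'
python3 - <<'E'
from st import *
from rig import eyes,mark_of
st(38,12,94)
s=manip.get_state();w=eyes.get_image('wrist');print(mark_of(w,'orange_upper_ring'));w=wpose(s,w)
pickle.dump(w,open('w7.pkl','wb'));cv2.imwrite('pics/w7.png',w['frame'][:,:,::-1])
E
```

```text
clock: 6.4
position: [0.689, 0.1792, 0.2144]
ee_rot: [-0.0, 0.645, 0.764, 0.015]
contact_force: [-0.3, -1.0, 0.1]
width: 0.0002
t 6.4 u,t mm 104.9908072201756 8.045814451838387 z 214.43383235280348 xang 99.66965982671651 tilt z [ 0.01965948  0.02387809 -0.99952156] F [-0.3289694  -0.97513707  0.14837851]
tool shift mm [  1.1293051  -69.81232568 118.88093062]
[{'point': [38.3, 244.5], 'confidence': 0.95}]
```

View pics/w7.png

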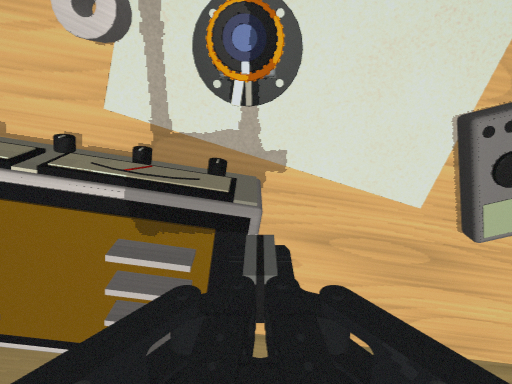

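Run:
```python
from h import *
w=pickle.load(open('w7.pkl','rb'))
c=cv2.resize(w['frame'][0:120,180:310],None,fx=5,fy=5,interpolation=cv2.INTER_CUBIC)
cv2.imwrite('pics/w7c.png',c[:,:,::-1])
```

```text
(no output)
```

View pics/w7c.png

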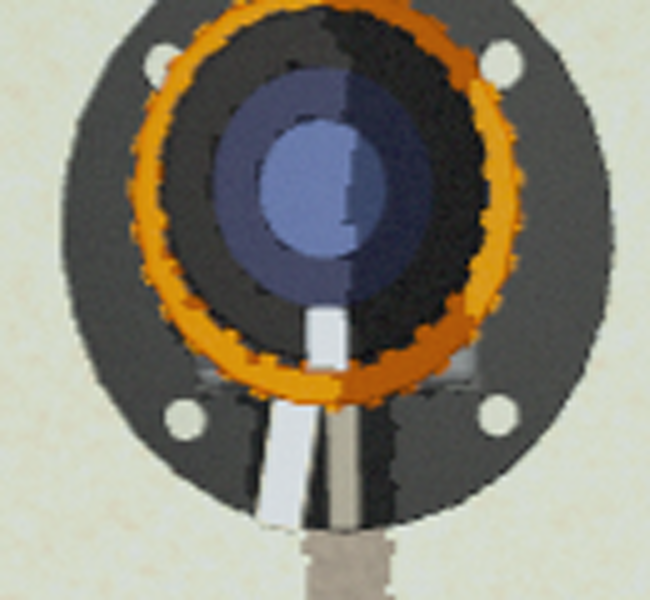

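Run:
```python
from h import *
w=pickle.load(open('w7.pkl','rb'))
P=lambda x,y,z: ray(w,[y/5,180+x/5],z)[:2]
ang=lambda d: np.degrees(np.arctan2(d[1],d[0]))
cen=P(324,187,.129);print(cen)
a=P(327,310,.129);b=P(327,366,.129);print('idx',ang(b-a),ang((a+b)/2-cen))
f=P(345,525,.008);print('foot',ang(f-cen),np.hypot(*(f-cen)))
a=P(293,405,.108);b=P(281,527,.108);print('ptr',ang(b-a),ang(b-cen),np.hypot(*(b-cen)))
```

```text
[0.58655699 0.15330668]
idx 8.803528427482219 10.01470894540335
foot 10.337639286637236 0.053944433009723174
ptr 2.5105685794246217 -0.0691725953347928 0.04506587382149022
```

```bash
python3 -m inch '[[-1,-20,-20,0,0],[-1,-20,-20,0,0],[-1,-15,-20,0,0],[-1,0,0,0,0]]'
python3 -c "
from st import *;st(41,-45,94)"
```

```text
clock: 6.83
position: [0.6296, 0.12, 0.2075]
ee_rot: [-0.006, 0.643, 0.766, 0.014]
contact_force: [-0.9, 0.4, 0.1]
width: 0.0003
t 6.8333 u,t mm 36.22474221507382 -39.883484892700686 z 207.46300005725433 xang 99.9960497444384 tilt z [ 0.00790356  0.02864152 -0.9995585 ] F [-0.92515385  0.43672566  0.14312602]
tool shift mm [ -8.15935161   3.33025282 113.33652806]
```

```bash
python3 -m inch '[[-1,-8,3,10,0],[-1,-2,0,20,0],[-1,0,0,20,0],[-1,0,0,15,0],[-1,0,0,0,0]]'
python3 -c "
from st import *;st(41,-45,94)"
```

```text
clock: 7.25
position: [0.6323, 0.115, 0.1388]
ee_rot: [-0.007, 0.642, 0.766, 0.015]
contact_force: [0.2, -0.3, -0.4]
width: -0.0003
t 7.25 u,t mm 37.99967928748228 -45.325054357731055 z 138.79095260304948 xang 100.07675768605861 tilt z [ 0.00816532  0.03110202 -0.99948286] F [ 0.15604861 -0.27802009 -0.43212904]
tool shift mm [-0.98682953  2.39677616 44.81761541]
```

```bash
python3 -m inch '[[-1,-1,2,15,0],[-1,0,0,15,0],[-1,0,0,12,0],[-1,0,0,0,0]]'
python3 - <<'E'
from st import *
from rig import eyes
st(41,-20,95)
w=eyes.get_image('wrist');cv2.imwrite('pics/w8.png',w['frame'][:,:,::-1])
E
```

```text
clock: 7.58
position: [0.6354, 0.1182, 0.0942]
ee_rot: [-0.008, 0.641, 0.767, 0.015]
contact_force: [0.2, -0.1, -0.3]
width: -0.0005
t 7.5833 u,t mm 41.624557492901 -42.66339149596806 z 94.18848806168413 xang 100.21248095177057 tilt z [ 0.00713677  0.03214943 -0.99945759] F [ 0.23133978 -0.07289325 -0.31743264]
tool shift mm [22.67974327 -0.53890242 -0.1294887 ]
```

View pics/w8.png

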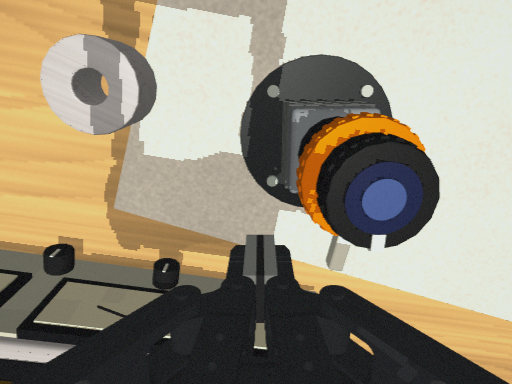

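```bash
python3 -m inch '[[-1,8,0,0,0],[-1,8,0,0,0],[-1,5,0,0,0],[-1,0,0,0,0]]'
python3 -c "
from st import *;st(41,-17,95)"
```

```text
clock: 7.97
position: [0.6345, 0.1416, 0.0993]
ee_rot: [-0.005, 0.641, 0.767, 0.017]
contact_force: [-0.4, 0.3, -0.5]
width: -0.0
t 7.9667 u,t mm 44.796092219363345 -19.449642834601626 z 99.28022938932038 xang 100.25342665978741 tilt z [ 0.01428669  0.0326569  -0.99936451] F [-0.35837795  0.33878489 -0.45220893]
tool shift mm [ 2.33864198 -3.87094074  4.27527791]
```

```bash
python3 -m inch '[[-1,2,-2,3,0],[-1,1,0,1,0],[-1,0,0,0,0]]'
python3 - <<'E'
from st import *
from rig import eyes
st(41,-17,95)
w=eyes.get_image('wrist');cv2.imwrite('pics/w9.png',w['frame'][:,:,::-1])
E
```

```text
clock: 8.22
position: [0.6333, 0.1452, 0.0976]
ee_rot: [-0.003, 0.64, 0.768, 0.019]
contact_force: [0.0, -1.6, -0.6]
width: 0.0002
t 8.2167 u,t mm 44.27423820657409 -15.720750293471086 z 97.62144964308939 xang 100.36666203970962 tilt z [ 0.01962818  0.03191906 -0.99929771] F [ 0.04932042 -1.57515094 -0.58791581]
tool shift mm [-1.3308536  -3.34609457  2.50231766]
```

View pics/w9.png

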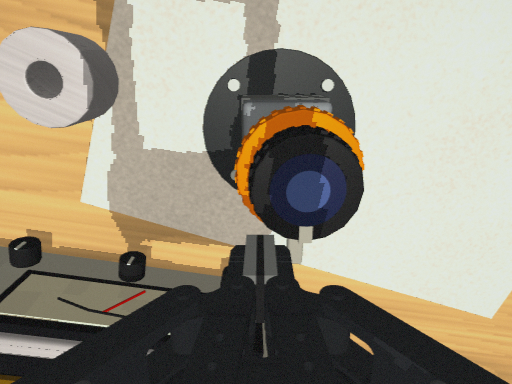

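```bash
python3 -m inch '[[-1,-8,0,0,0],[-1,-10,0,0,0],[-1,-10,0,0,0],[-1,0,0,-25,0],[-1,0,0,-30,0],[-1,0,0,-30,0],[-1,0,20,-30,0],[-1,10,30,0,0],[-1,15,10,0,0],[-1,15,0,0,0],[-1,0,0,0,0]]'
python3 - <<'E'
from st import *
from rig import eyes,mark_of
st(38,12,94)
s=manip.get_state();w=eyes.get_image('wrist');w=wpose(s,w)
pickle.dump(w,open('w10.pkl','wb'))
c=cv2.resize(w['frame'][0:130,180:310],None,fx=4.5,fy=4.5,interpolation=cv2.INTER_CUBIC)
cv2.imwrite('pics/w10c.png',c[:,:,::-1])
E
```

```text
clock: 9.18
position: [0.6893, 0.1508, 0.2162]
ee_rot: [-0.006, 0.645, 0.764, 0.016]
contact_force: [-0.4, 0.4, 0.6]
width: 0.0001
t 9.1833 u,t mm 100.37142458679003 -19.894867019265444 z 216.20148591776777 xang 99.68400697217845 tilt z [ 0.01160918  0.03099323 -0.99945217] F [-0.3827192   0.37478504  0.55954601]
tool shift mm [ 28.04219332 -64.58744207 121.99499181]
```

View pics/w10c.png

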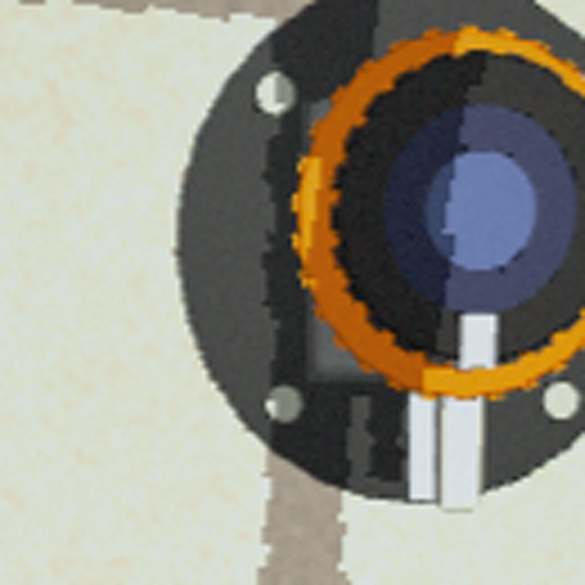

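Run:
```python
from h import *
w=pickle.load(open('w10.pkl','rb'))
P=lambda x,y,z: ray(w,[y/4.5,180+x/4.5],z)[:2]
ang=lambda d: np.degrees(np.arctan2(d[1],d[0]))
cen=P(479,208,.129);print(cen)
a=P(478,317,.129);b=P(479,365,.129);print('idx',ang(b-a),ang((a+b)/2-cen))
f=P(423,499,.008);print('foot',ang(f-cen),np.hypot(*(f-cen)))
a=P(464,400,.108);b=P(459,509,.108);print('ptr',ang(b-a),ang(b-cen),np.hypot(*(b-cen)))
from rig import *
import pickle
D=pickle.load(open('d.pkl','rb'))
p=eyes.get_image('top');print([r['point'] for r in mark_of(p,'blue_pointer')])
cv2.imwrite('pics/bl.png',cv2.resize(np.hstack([D['top']['frame'][170:270,270:370],p['frame'][170:270,270:370]]),(800,400))[:,:,::-1])
print(manip.get_state()['contact_force'])
```

```text
[0.58651581 0.15307474]
idx 12.517573860351249 11.027443283595687
foot 10.81491897141171 0.054532783117273026
ptr 8.313894693769745 9.78951771550511 0.04531762673032524
[[206.7, 310.3]]
[ 0.58395979 -0.00908126  0.31645509]
```

View pics/bl.png

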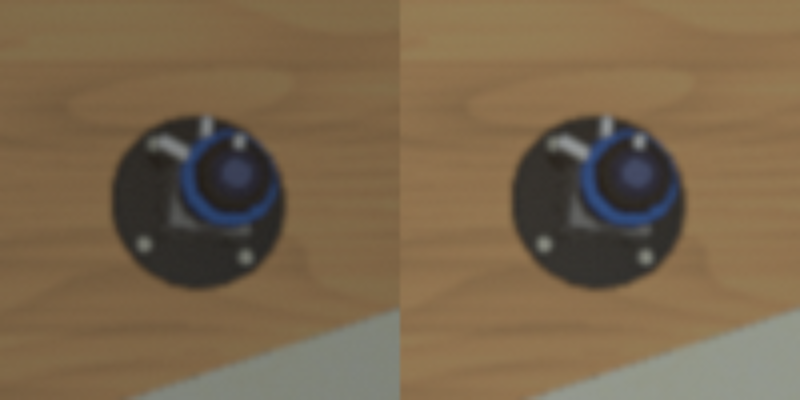

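The pointer is about 1° from the index line, the blue ring is unchanged, and the tool is clear of everything. I'm handing in.

```bash
python3 -c "
from rig import manip
print(manip.sign_off())"
```

```text
the job is handed in; nothing more can be done
None
```

The orange iris ring's pointer now sits on the white index line, and I handed the job in at about 9.3 s. `sign_off` gives no verdict, so the result below rests on my own checks.

I pushed the white pointer round with the shut fingertips. The first sweep went about 9–10° past the line. I backed off, came in from the other side and nudged it back.

- **Orange pointer:** the last wrist picture puts it at about 9.8° and the index line at 10.8–11.0°, in world directions. That is about 1° of error against the 12° allowed. Estimates of the same directions from edge slopes disagree by a few degrees, putting the error at about 4°.
- **Blue ring:** it looks unchanged in the before and after top pictures, and its pointer end shifted about 0.5 px, which is detection noise.
- **Black rings:** by the measured tool positions, the fingers kept a few millimetres clear of them. The tool force readings I took stayed at about 2 N or less. I had no direct contact reading for the rings themselves.
- **Release:** the tool ended well clear of both cameras, at z = 0.216 m, with force readings at noise level.

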